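# Log the returned slide boxes at the study desk

## Task

Get the desk ready and log the returned slide boxes: first raise the half-open laptop screen to about 110 degrees from the keyboard (five degrees either way), then lay every wooden slide box in the tray, handle up and each resting flat on the tray's floor, none on top of another. With all of them in, swing the keeper bar shut over the tray until it is fully home against its stop pin, and last squeeze the hand scanner's trigger fully, hold it a moment and let it go. Leave the screen at its angle and the other things on the desk where they are.

Things in the scene. Friction and masses are not known exactly. Their poses are not given: they have to be found in the camera images.
- laptop: base of a small aluminium laptop fixed to the desk, 190 mm deep x 270 mm wide x 18 mm high. Origin: centre of its underside; its own +x points from its front edge to its hinge edge, z up.
- screen_hinge (a point): middle of the screen's hinge line, 20 mm above the desk, at the laptop's far edge (95 mm along laptop +x). The hinge line runs along laptop y.
- screen_edge (a point): middle of the free edge of the screen, on its inner (display) face, 190 mm from the hinge line. The screen is a flat panel 190 x 270 x 8 mm.
- screen (a joint): screen angle in rad: 0 closed on the keyboard, grows as it opens; 1.571 is square to the keyboard, 1.92 is 110 degrees; stop at 2.5. Starts half open (0.7 to 1.1). Stiff hinge (0.7 N m of friction, about 4 to 6 N at the free edge): it stays at any angle. Pushing its free edge or inner face towards the hinge side (laptop +x) opens it.
- tray: open wooden tray fixed to the desk, outside 260 x 138 mm, walls 5 mm thick, rim 30 mm above the desk and 18 mm above its floor. Origin: centre of its underside; own +x along the 260 mm length, towards the keeper's post; z up. The keeper's stop pin (radius 6 mm, 90 mm high) stands just outside the near end, at tray x -145 mm, y 14 mm.
- tray_in (a point): centre of the tray's inner floor, 12 mm above the desk; inner floor 250 mm (tray x) x 128 mm. No dividers: room for four boxes side by side, each lying across the tray, spaced about 63 mm along tray x.
- keeper_hinge (a point): on the upright hinge axis of the keeper bar, at the bar's underside, 78 mm above the desk, at tray x +165 mm, where its post stands outside the tray's far end (radius 14 mm, 90 mm high with the bar's hub).
- keeper_knob (a point): centre of the black upright knob (radius 9 mm, 22 mm high, from 90 to 112 mm above the desk) that stands on the keeper bar 200 mm from its hinge axis. The steel bar is level, 16 mm wide, from 78 to 90 mm above the desk, and 322 mm long from its hinge axis.
- keeper (a joint): keeper bar angle in rad: 0 = shut, lying lengthwise over the tray (pointing to tray -x); grows as it swings open, level, towards tray -y, up to 1.6. Starts 1.2 to 1.4. Its stiff hinge (about 1.3 N at the knob) leaves it where it is put; fully home it lies against its stop pin and goes no further. Push the knob sideways with closed fingers.
- scanner: hand scanner lying on its side in a cradle fixed to the desk. Origin: under the middle of its grip, on the desk; own +x runs along the grip to the head. Black grip: a bar 28 mm wide (y -14 to 14 mm), x -80 to 55 mm, 34 to 62 mm above the desk. Head: grey block x 55 to 117, y -34 to 86 mm, up to 72 mm high. Base plate 50 mm wide, 8 mm high.
- grip_mid (a point): centre of the scanner's grip, 48 mm above the desk.
- trigger_pad (a point): middle of the outer face of the white trigger, 48 mm above the desk, 50 mm from its upright hinge (scanner x 50, y 32.5 mm). The trigger is a blade 72 mm long, 9 mm thick, 20 mm high alongside the grip on its +y side; released, its outer face lies 37 mm from the grip's centre line.
- trigger (a joint): trigger angle in rad: 0 released, 0.30 fully squeezed towards the grip (about 15 mm of travel at trigger_pad); a spring returns it; about 8 N at the pad when fully squeezed. It can be squeezed between the fingers from above: one finger behind the grip, one on the trigger.
- box0: long plywood slide box lying flat: 115 mm long (own x) x 38 mm wide (own y) x 32 mm high (z), with a wooden bar handle standing on the middle of its lid, 50 mm long (x) x 14 mm wide (y) x 22 mm high (top 54 mm above the underside), about 0.2 kg. Origin: centre of its underside. May be absent (None).
- box1: long plywood slide box lying flat: 115 mm long (own x) x 38 mm wide (own y) x 32 mm high (z), with a wooden bar handle standing on the middle of its lid, 50 mm long (x) x 14 mm wide (y) x 22 mm high (top 54 mm above the underside), about 0.2 kg. Origin: centre of its underside. May be absent (None).
- box2: long plywood slide box lying flat: 115 mm long (own x) x 38 mm wide (own y) x 32 mm high (z), with a wooden bar handle standing on the middle of its lid, 50 mm long (x) x 14 mm wide (y) x 22 mm high (top 54 mm above the underside), about 0.2 kg. Origin: centre of its underside. May be absent (None).
- box3: long plywood slide box lying flat: 115 mm long (own x) x 38 mm wide (own y) x 32 mm high (z), with a wooden bar handle standing on the middle of its lid, 50 mm long (x) x 14 mm wide (y) x 22 mm high (top 54 mm above the underside), about 0.2 kg. Origin: centre of its underside. May be absent (None).
- specs_case: black closed spectacles case with rounded edges, 130 x 42 x 28 mm, lies among the boxes; origin: centre of its underside. Not part of the job.
- mug: white mug, 80 mm wide, 90 mm high; origin: centre of its underside. Not part of the job.
- paperweight: glass paperweight, 68 mm wide, 38 mm high; origin: centre of its underside. Not part of the job.
- stapler: stapler, 130 x 32 x 44 mm; origin: centre of its underside. Not part of the job.
- tape: roll of white tape lying flat, 84 mm wide, 24 mm high; origin: centre of its underside. Not part of the job.
- penpot: empty steel pen pot, 72 mm wide, 95 mm high; origin: centre of its underside. Not part of the job.

How it is judged:
On the way, in this order (a step that is already met when the one before it is completed fails the run):
1. the laptop screen is raised to about 110 degrees (value of joint screen between 1.8 and 2.04 rad), for 0.2 s.
2. every slide box lies in the tray, handle up, the keeper still open (x of box0 in the frame of tray between -0.116 and 0.116 m and y of box0 in the frame of tray between -0.05 and 0.05 m and z of box0 in the frame of tray between 0.006 and 0.02 m and angle between each of box0, box1, box2, box3's own z axis and vertical below 0.25 rad and linear speed of each of box0, box1, box2, box3 below 0.05 m/s and x of box1 in the frame of tray between -0.116 and 0.116 m and y of box1 in the frame of tray between -0.05 and 0.05 m and z of box1 in the frame of tray between 0.006 and 0.02 m and x of box2 in the frame of tray between -0.116 and 0.116 m and y of box2 in the frame of tray between -0.05 and 0.05 m and z of box2 in the frame of tray between 0.006 and 0.02 m and x of box3 in the frame of tray between -0.116 and 0.116 m and y of box3 in the frame of tray between -0.05 and 0.05 m and z of box3 in the frame of tray between 0.006 and 0.02 m and value of joint keeper above 0.3 rad), for 0.2 s.
3. the keeper bar is shut, fully home, over the boxes (value of joint keeper below 0.04 rad and x of box0 in the frame of tray between -0.116 and 0.116 m and y of box0 in the frame of tray between -0.05 and 0.05 m and z of box0 in the frame of tray between 0.006 and 0.02 m and angle between each of box0, box1, box2, box3's own z axis and vertical below 0.25 rad and linear speed of each of box0, box1, box2, box3 below 0.05 m/s and x of box1 in the frame of tray between -0.116 and 0.116 m and y of box1 in the frame of tray between -0.05 and 0.05 m and z of box1 in the frame of tray between 0.006 and 0.02 m and x of box2 in the frame of tray between -0.116 and 0.116 m and y of box2 in the frame of tray between -0.05 and 0.05 m and z of box2 in the frame of tray between 0.006 and 0.02 m and x of box3 in the frame of tray between -0.116 and 0.116 m and y of box3 in the frame of tray between -0.05 and 0.05 m and z of box3 in the frame of tray between 0.006 and 0.02 m), for 0.2 s.
4. the scanner's trigger is fully squeezed and held a moment (value of joint trigger above 0.24 rad and value of joint keeper below 0.04 rad), for 0.2 s.
5. the trigger is let go (value of joint trigger below 0.05 rad), for 0.2 s.
At the end, for the whole second after the job is handed in: The screen stands at 103 to 117 degrees (1.80 to 2.04 rad); every slide box present lies in the tray, handle up within 14 degrees, resting on its floor; the keeper bar is within 0.04 rad of shut; the trigger is back within 0.05 rad of released (all of step 1 and all of step 3 and value of joint trigger below 0.05 rad); the robot touches nothing.
It fails at once if a bystander is pushed more than 50 mm from its place (distance of any of specs_case, mug, paperweight, stapler, tape, penpot from where it was at the start of the episode above 0.05 m).
It fails at once if the mug or the pen pot is tipped over (angle between any of mug, penpot's own z axis and vertical above 0.6 rad).
Of box0, box1, box2, box3 only 2 to 4 are there at a start; the rules pass over those that are not, and their reading is None.
At some moment in a run one of box0, box1, box2, box3 may be knocked a few centimetres aside while the robot is not near it.
It also fails if it takes over 210 s, if anything falls off the work surface, if the arm or the gripper's body presses on something with over 40 N, if the wrist force passes 120 N, or if a joint passes its speed limit or range.

## Robot

A 6-joint arm with a two-finger parallel gripper is mounted at the origin on the work surface. World frame = base frame: x ahead of the robot, y to its left, z up, the work surface at z = 0. Lengths are in m, angles in rad, forces in N, time in s.
With the tool pointing down it reaches from about 0.3 to 0.775 m from the base axis. Payload 14.6 kg.
Tool frame: the origin (TCP) lies at the very end of the fingers, on their centre line; the grasp point (between the pads) lies 19 mm behind it; z points along the fingers, y is the line along which they close (so a half turn about z gives the same grasp; the last joint's range is limited). The gripper opens to 94 mm and grips with 3 to 60 N. Pads are 16 mm wide; open, the fingers measure 119 mm over their backs; the gripper's body (75 mm by 177 mm) begins 78 mm behind the grasp point.
Start: joints at [1.158, 0.3, 1.521, -0, 1.321, -0.067], TCP at [0.186, 0.517, 0.205] pointing down, gripper open.
Joint ranges: [-3.03, 3.03], [-0.79, 2.21], [0.23, 2.52], [-1.04, 4.18], [0, 3.07], [-2.55, 2.55]. Speed limits (rad/s): [2.22, 2.22, 2.57, 3.14, 3.14, 3.14].

## Interface

Orientations are given as a rotation vector (axis times angle).
In Python, from station import r gives the robot as it stands.
- The arm moves only by the shell command python3 -m pendant 'ROWS' [OPENING] [FORCE]. ROWS is JSON, a list of rows, each a list of 6 numbers: the shift along the world's x, y, z each as a share of 30 cm, from -1 to 1, then the turn, a rotation vector about the world's x, y, z each as a share of pi/4 rad, from -1 to 1. A call has 1 to 12 rows; each row is the pose to reach, as a shift and turn from the pose commanded when the call began; what a row does not reach only later rows make up. A row lasts 1/8 s, in which the tool goes at most 62.5 mm and 10.7 degrees, less where a joint would pass 70% of its speed; a pose out of reach is approached as far as the arm can. A call with a number of a shift or a turn outside -1 to 1 is refused whole. A call with a gripper value outside its range is refused whole. OPENING is the closure, from 0 (fully open) to 1 (shut), set as the call begins (- or left out, the last holds). The fingers move at their own pace and stop on an object; FORCE is the grip in N (left out, the last holds). Time passes only in rows, so rows that repeat a pose let the fingers close. It gives the time, the measured TCP pose, the force, the opening and the grip force at its end, in the units of the state.
- r.sense(): the state, without advancing time (a new reading comes with each control period).
- r.read_camera(name): name is "scene" or "side" or "wrist"; returns a dict with "image" (384x512x3 uint8, blue, green, red), "z_map" (384x512 float32, m along the optical axis (not along the pixel's ray), 0 where there is no reading), "fx", "fy", "cx", "cy" (pixels), "rvec" (rotation vector, rad) and "tvec" (3), from world to camera coordinates, as OpenCV has them. Camera axes: x right, y down, z forward; pixel columns grow to the right and rows downward; lengths in m; the calibration is good to about 2 mm. A picture is of the moment at which its call begins.
- r.finish_job(): hands the job in; it is judged then, once.
The state is a dict: "t": time; "joint_positions": joint angles; "joint_vel": joint speeds; "joint_efforts": joint torques, N m; "position": TCP position; "tcp_rot": TCP orientation; "ft_force": force on the tool from outside, world axes, zero at the start; "wrist_torque": the same for the moment, N m; "width": finger opening in m; "grip_force": force on a finger pad.
Only numpy, scipy, OpenCV 4.12 (cv2) and the standard library are available. Lean on these libraries where they do the work, as an engineer would, in place of code of your own. Each camera call takes 0.05 s, during which the arm holds its last target. There are 200 camera calls.

## Working session

There is one attempt and no reset: what is moved stays moved. The work goes in short steps, Python scripts to look and compute and a shell command to move; the robot and the scene stay as the last step left them, time stands still between calls to the robot, and variables do not carry over. Pictures are saved under pics/ and viewed, at most 14 in all, crops included, and the job is handed in when it is done.

```bash
mkdir -p pics; ls
cat > h.py <<'E'
import numpy as np, cv2
from station import r
def cam(n):
    d=r.read_camera(n); R=cv2.Rodrigues(np.array(d['rvec'],float))[0]; t=np.array(d['tvec'],float).ravel()
    z=d['z_map']; v,u=np.mgrid[:z.shape[0],:z.shape[1]]
    P=np.stack([(u-d['cx'])/d['fx']*z,(v-d['cy'])/d['fy']*z,z],-1)
    W=(P-t)@R; W[z==0]=np.nan
    return d['image'],W,d
E
python3 - <<'E'
from h import *
for n in ['scene','side']:
    im,W,d=cam(n); cv2.imwrite(f'pics/{n}0.png',im); np.savez(f'{n}0.npz',im=im,W=W)
    R=cv2.Rodrigues(np.array(d['rvec'],float))[0]; print(n,-R.T@np.array(d['tvec']).ravel())
print(r.sense())
E
```

```text
pics
scene [1.34326693 0.45251    0.66006189]
side [0.50584261 0.5244953  0.66231739]
{'t': 0.1, 'joint_positions': array([ 1.15838593e+00,  3.00425511e-01,  1.52152279e+00, -3.51431646e-06,
        1.32072269e+00, -6.66042153e-02]), 'joint_vel': array([-7.82223593e-05, -3.00553182e-03, -1.33870281e-03,  1.81543784e-03,
        9.65842842e-04,  5.38321111e-04]), 'joint_efforts': array([ 2.93431374e-03, -5.32641256e+01, -3.53280759e+01,  7.10352603e-02,
        2.34626234e-02, -2.35839252e-05]), 'position': array([0.18633313, 0.51721515, 0.204936  ]), 'tcp_rot': array([-5.40443765e-01, -3.09450089e+00,  1.64663571e-03]), 'ft_force': array([-0.79835673,  0.58802479,  0.80599327]), 'wrist_torque': array([ 0.01575699, -0.00378058, -0.05779231]), 'grip_force': 0.0, 'width': 0.09438645546205333}
```

View pics/scene0.png

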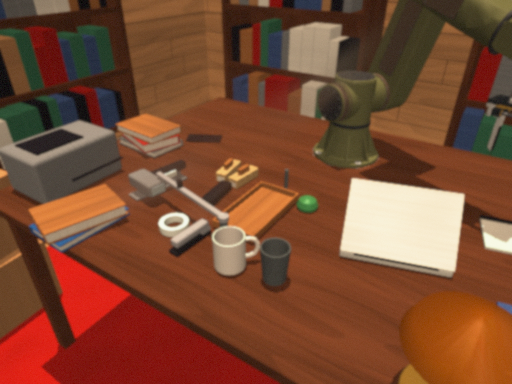

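View pics/side0.png

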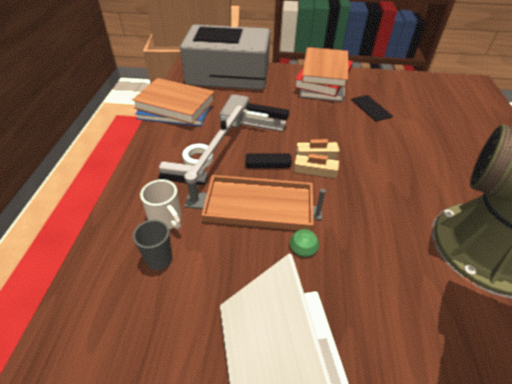

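```bash
cat > ortho.py <<'E'
from h import *
import sys
def ortho(files,out,x0=0.1,x1=0.95,y0=-0.75,y1=0.55,s=600):
    # rows: x decreasing downward ; cols: y decreasing to right
    H=int((x1-x0)*s);Wd=int((y1-y0)*s); img=np.zeros((H,Wd,3),np.uint8); hz=np.full((H,Wd),-1.)
    for f in files:
        d=np.load(f); W=d['W'].reshape(-1,3); im=d['im'].reshape(-1,3)
        m=np.isfinite(W).all(1)&(W[:,2]<0.3)&(W[:,2]>-.02); W=W[m]; im=im[m]
        a=((x1-W[:,0])*s).astype(int); b=((y1-W[:,1])*s).astype(int)
        k=(a>0)&(a<H-1)&(b>0)&(b<Wd-1)
        for i in np.argsort(W[:,2]):
            if k[i] and W[i,2]>hz[a[i],b[i]]-0.003:
                img[a[i]-1:a[i]+2,b[i]-1:b[i]+2]=im[i]; hz[a[i],b[i]]=W[i,2]
    for g in np.arange(np.ceil(x0*10)/10,x1,.1):
        q=int((x1-g)*s); cv2.line(img,(0,q),(Wd,q),(255,255,0),1); cv2.putText(img,f'x{g:.1f}',(0,q),0,.4,(255,255,255))
    for g in np.arange(np.ceil(y0*10)/10,y1,.1):
        q=int((y1-g)*s); cv2.line(img,(q,0),(q,H),(255,255,0),1); cv2.putText(img,f'y{g:.1f}',(q,10),0,.4,(255,255,255))
    cv2.imwrite(out,img)
if __name__=='__main__': ortho(sys.argv[2:],sys.argv[1])
E
python3 ortho.py pics/o0.png scene0.npz side0.npz
```

```text
(no output)
```

View pics/o0.png

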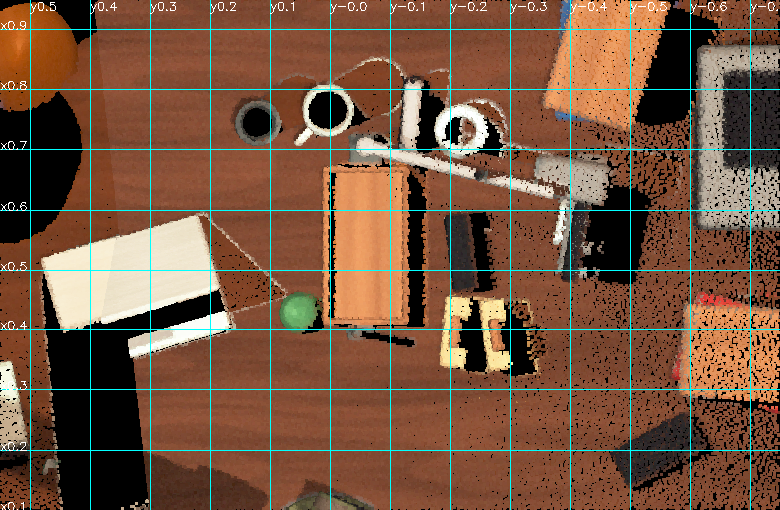

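```bash
cat > m.py <<'E'
from h import *
def pts(f,x,y,z,files=None):
    o=[];c=[]
    for n in f:
        d=np.load(n); W=d['W'].reshape(-1,3); im=d['im'].reshape(-1,3)
        m=np.isfinite(W).all(1)
        for i,q in enumerate((x,y,z)): m&=(W[:,i]>q[0])&(W[:,i]<q[1])
        o.append(W[m]);c.append(im[m])
    return np.vstack(o),np.vstack(c)
def rect(P):
    c,s,a=cv2.minAreaRect((P[:,:2]*1000).astype(np.float32)); return np.round(c,1),np.round(s,1),round(a,1),len(P)
E
python3 - <<'E'
from m import *
for F in (['scene0.npz'],['side0.npz']):
    print(F)
    print('tray',rect(pts(F,(.38,.7),(-.16,.06),(.026,.034))[0]), rect(pts(F,(.38,.7),(-.16,.06),(.008,.016))[0][::1]))
    for nm,y in (('b1',(-.25,-.17)),('b2',(-.34,-.255))):
        P,c=pts(F,(.3,.47),y,(.028,.036)); print(nm,'lid',rect(P))
        P,c=pts(F,(.3,.47),y,(.048,.058)); print(nm,'handle',rect(P) if len(P)>5 else len(P))
    P,c=pts(F,(.44,.61),(-.27,-.15),(.02,.034)); print('case',rect(P))
    P,c=pts(F,(.55,.75),(-.36,0.02),(.084,.096)); print('bar',rect(P))
    P,c=pts(F,(.6,.72),(-.26,-.15),(.098,.115)); print('knob',P[:,:2].mean(0) if len(P) else 0,len(P))
    P,c=pts(F,(.45,.62),(-.45,-.3),(.056,.066)); print('grip',rect(P) if len(P)>5 else 0)
    P,c=pts(F,(.45,.62),(-.45,-.3),(.04,.066));k=c.min(1)>150;print('trig',rect(P[k]) if k.sum()>5 else 0, P[k].mean(0))
    P,c=pts(F,(.58,.72),(-.47,-.3),(.066,.076)); print('head',rect(P))
    P,c=pts(F,(.38,.47),(.03,.12),(.008,.06)); print('paperw',P.max(0),P.min(0))
    P,c=pts(F,(.3,.62),(.16,.5),(.03,.25)); 
    k=c.min(1)>150; P=P[k]; 
    for _ in range(4):
        m=P.mean(0); n=np.linalg.svd(P-m,full_matrices=0)[2][2]; P=P[abs((P-m)@n)<.006]
    print('screen n',n*np.sign(n[2]),'mean',m,P.min(0),P.max(0),len(P))
    top=P[P[:,2]>P[:,2].max()-.01]; print('top edge',top[top[:,1].argmin()],top[top[:,1].argmax()])
    P,c=pts(F,(.3,.5),(.16,.5),(.015,.021)); print('base',rect(P) if len(P)>5 else 0)
E
```

```text
['scene0.npz']
tray (array([549.4, -34.7]), array([189.4, 301.1]), 90.0, 403) (array([555. , -33.4]), array([287.2, 185.4]), 0.2, 1806)
b1 lid (array([ 400.1, -215.8]), array([ 56.6, 116.4]), 83.6, 152)
b1 handle (array([ 400.2, -206.1]), array([13.5, 48.4]), 83.3, 42)
b2 lid (array([ 394.1, -274.3]), array([117.6,  35.3]), 1.5, 128)
b2 handle (array([ 396.4, -275.5]), array([52.7, 14.4]), 6.1, 38)
case (array([ 519.8, -230.2]), array([158.8,  75. ]), 0.6, 383)
bar (array([ 681.3, -167.9]), array([390.9,  43.3]), 72.5, 497)
knob [ 0.66240995 -0.24949348] 38
grip (array([ 550.7, -400.3]), array([ 49.9, 126.8]), 82.1, 176)
trig (array([ 569.2, -390.5]), array([24.9, 39.3]), 78.9, 19) [ 0.57133747 -0.38446344  0.05632776]
head (array([ 653.3, -403.9]), array([116.8,  60.5]), 79.5, 366)
paperw [0.46731925 0.08274087 0.03946249] [0.40771319 0.03029035 0.0082713 ]
screen n [0.72672393 0.21354193 0.65289523] mean [0.49338703 0.33793739 0.09816152] [0.40033042 0.18772424 0.03000245] [0.58798663 0.47753955 0.16954649] 8305
top edge [0.47120561 0.18772424 0.16341738] [0.40601633 0.44618255 0.1
[... 484 characters left out ...]
rray([ 677.1, -169.2]), array([391. ,  47.9]), 70.8, 599)
knob [ 0.6560732  -0.24958717] 42
grip (array([ 549.7, -403.2]), array([ 58.9, 135.6]), 79.6, 313)
trig (array([ 579.2, -395. ]), array([28.3, 75.1]), 77.8, 88) [ 0.58096031 -0.38755937  0.05511386]
head (array([ 647.7, -407.3]), array([123.7,  59.6]), 80.2, 342)
paperw [0.46049197 0.0821639  0.04016019] [0.395345   0.03031962 0.00845471]
screen n [0.72634203 0.21189906 0.65385475] mean [0.49179896 0.29496776 0.11213221] [0.41231377 0.18759304 0.03000182] [0.58581271 0.37891992 0.17049355] 9497
top edge [0.47032561 0.18759304 0.16691111] [0.4166105  0.37891992 0.16812574]
base (array([393. , 252.9]), array([ 28.7, 170.2]), 16.2, 1382)
```

```bash
python3 -m pendant '[[0.67,-0.7,0,0,0,0.8],[0.67,-0.7,0,0,0,0.8],[0.67,-0.7,0,0,0,0.8],[0.67,-0.7,0,0,0,0.8],[0.67,-0.7,0,0,0,0.8],[0.67,-0.7,0,0,0,0.8],[0.67,-0.7,-0.15,0,0,0.8],[0.67,-0.7,-0.15,0,0,0.8]]' 1 20
```

```text
t: 1.1
position: [0.3858, 0.3071, 0.1582]
tcp_rot: [0.442, -3.105, 0.004]
ft_force: [0.4, -0.4, 0.4]
width: 0.0174
grip_force: 0.0
```

```bash
python3 -m pendant '[[0.1,0.03,0,0,0,0],[0.18,0.05,0,0,0,0],[0.26,0.08,0,0,0,0],[0.34,0.1,0,0,0,0],[0.42,0.12,0,0,0,0],[0.5,0.145,0,0,0,0],[0.56,0.165,0,0,0,0],[0.62,0.18,0,0,0,0],[0.62,0.18,0,0,0,0]]'
cat > scr.py <<'E'
from m import *
im,W,d=cam('scene'); cv2.imwrite('pics/s1.png',im); np.savez('s1.npz',im=im,W=W)
P,c=pts(['s1.npz'],(.5,.66),(.2,.5),(.035,.19)); k=c.min(1)>150; P=P[k]
for _ in range(5):
    m=P.mean(0); n=np.linalg.svd(P-m,full_matrices=0)[2][2]; P=P[abs((P-m)@n)<.006]
n=n*np.sign(n[0]); print(n,'angle',np.arctan2(np.hypot(n[0],n[1]),n[2]),len(P),P.min(0),P.max(0))
E
python3 scr.py
```

```text
t: 2.22
position: [0.5735, 0.3623, 0.1613]
tcp_rot: [-0.443, 3.11, 0.0]
ft_force: [-0.6, 0.6, -0.5]
width: 0.0006
grip_force: 0.0scr.py:5: RuntimeWarning: Mean of empty slice.
  m=P.mean(0); n=np.linalg.svd(P-m,full_matrices=0)[2][2]; P=P[abs((P-m)@n)<.006]
  ret = um.true_divide(
Traceback (most recent call last):
  File "scr.py", line 5, in <module>
    m=P.mean(0); n=np.linalg.svd(P-m,full_matrices=0)[2][2]; P=P[abs((P-m)@n)<.006]
                   ~~~~~~~~~~~~~~~~~~~~~~~~~~~~~~~~~~~~~^^^
IndexError: index 2 is out of bounds for axis 0 with size 0
```

```bash
sed -i 's/^im,W,d.*$/import os\nif not os.path.exists("s1.npz"):\n    im,W,d=cam("scene"); cv2.imwrite("pics\/s1.png",im); np.savez("s1.npz",im=im,W=W)/; s/c.min(1)>150/(c.min(1)>60)/' scr.py; python3 scr.py
```

```text
[ 0.92776719  0.27170179 -0.25578542] angle 1.8294563864764646 5661 [0.52426798 0.2255564  0.03508585] [0.63808651 0.49344424 0.18998678]
```

View pics/s1.png

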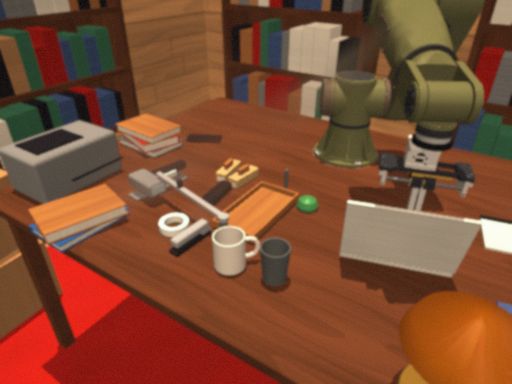

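```bash
python3 -m pendant '[[0.045,0.013,0,0,0,0],[0.045,0.013,0,0,0,0],[0.045,0.013,0,0,0,0],[-0.1,-0.03,0,0,0,0],[-0.3,-0.1,0.1,0,0,0],[-0.4,-0.3,0.4,0,0,0],[-0.4,-0.5,0.45,0,0,0],[-0.4,-0.7,0.45,0,0,0]]'; rm s1.npz; sed -i 's/s1.png/s2.png/' scr.py; python3 scr.py
```

```text
t: 3.28
position: [0.4554, 0.1879, 0.2884]
tcp_rot: [-0.444, 3.106, 0.001]
ft_force: [0.7, 0.5, -0.3]
width: -0.0001
grip_force: 0.0
[ 0.90455684  0.26466603 -0.33425861] angle 1.9116148126559547 5267 [0.52688363 0.22613527 0.03501017] [0.65180318 0.49759216 0.1899538 ]
```

```bash
python3 -m pendant '[[-0.1,-1,0.2,0,0,-0.51],[-0.1,-1,0.2,0,0,-0.51],[-0.1,-1,0.2,0,0,-0.51],[-0.1,-1,0.2,0,0,-0.51],[-0.1,-1,0.2,0,0,-0.51],[-0.1,-1,0.2,0,0,-0.51],[-0.1,-1,0.2,0,0,-0.51],[-0.1,-1,0.2,0,0,-0.51]]' 0
python3 - <<'E'
from h import *
im,W,d=cam('wrist'); cv2.imwrite('pics/w1.png',im); np.savez('w1.npz',im=im,W=W)
im,W,d=cam('side'); np.savez('side1.npz',im=im,W=W)
im,W,d=cam('scene'); np.savez('scene1.npz',im=im,W=W)
E
python3 -c "
from ortho import ortho
ortho(['w1.npz'],'pics/ow1.png',.2,.8,-.45,.15,900)"
```

```text
t: 4.32
position: [0.4262, -0.11, 0.3458]
tcp_rot: [0.183, 3.136, 0.0]
ft_force: [0.1, -0.5, 0.1]
width: 0.0769
grip_force: 0.0
```

View pics/ow1.png

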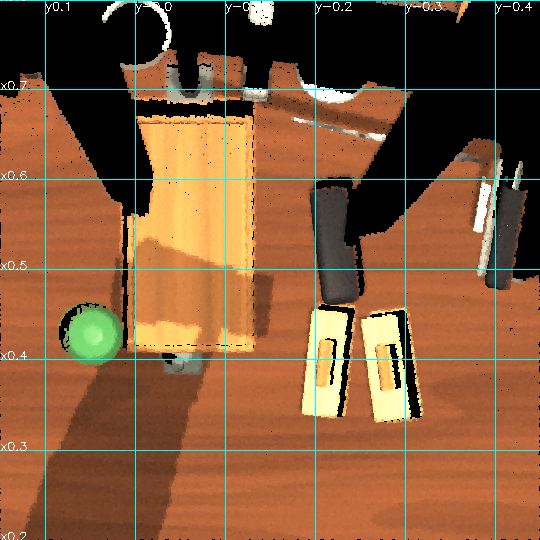

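```bash
cat > meas.py <<'E'
from m import *
import sys
def boxes(F):
    for nm,y in (('b1',(-.245,-.16)),('b2',(-.34,-.245))):
        for z,l in (((.026,.037),'lid'),((.045,.06),'handle')):
            P,c=pts(F,(.3,.463),y,z); k=(c[:,2]>120)&(c[:,2]>c[:,0].astype(int)+30); print(nm,l,rect(P[k]) if k.sum()>5 else 0)
if __name__=='__main__':
  for F in (['w1.npz'],['side1.npz'],['scene1.npz']):
    print(F); boxes(F)
    P,c=pts(F,(.38,.69),(-.15,.03),(.024,.036)); print('rim',rect(P)); 
    yl=[(a,np.percentile(P[(abs(P[:,0]-a)<.02)][:,1],[1,99]).round(4)) for a in (.45,.5,.55,.6,.65) if (abs(P[:,0]-a)<.02).sum()>5]; print(yl)
    xl=[(a,np.percentile(P[(abs(P[:,1]-a)<.02)][:,0],[1,99]).round(4)) for a in (-.1,-.06,-.02) if (abs(P[:,1]-a)<.02).sum()>5]; print(xl)
    P,c=pts(F,(.45,.68),(-.45,-.34),(.052,.066)); 
    for nm,k in (('white',c.min(1)>140),('dark',c.max(1)<80)): print(nm,rect(P[k]) if k.sum()>5 else 0)
E
python3 meas.py
```

```text
['w1.npz']
b1 lid (array([ 396.1, -210.9]), array([ 38.8, 114.6]), 83.6, 1080)
b1 handle (array([ 396.3, -210.8]), array([14. , 49.2]), 83.9, 254)
b2 lid (array([ 390.7, -279. ]), array([114.7,  38.9]), 8.1, 1059)
b2 handle (array([ 390.8, -278.4]), array([49.3, 14. ]), 8.0, 252)
rim (array([540.7, -55.3]), array([161.8, 304.2]), 87.4, 1194)
[(0.45, array([-0.1304,  0.0293])), (0.5, array([-0.1303,  0.0075])), (0.55, array([-0.1302,  0.0076])), (0.6, array([-0.1302, -0.1254])), (0.65, array([-0.1299, -0.0045]))]
[(-0.1, array([0.4098, 0.67  ])), (-0.06, array([0.39, 0.67])), (-0.02, array([0.4098, 0.6704]))]
white (array([ 569.5, -385.8]), array([ 8.4, 53.6]), 79.8, 139)
dark (array([ 552.3, -409.2]), array([145. ,  50.1]), 5.9, 841)
['side1.npz']
b1 lid (array([ 396.2, -209.1]), array([ 40.5, 115. ]), 85.1, 366)
b1 handle (array([ 396. , -209.9]), array([16.8, 48.5]), 85.0, 94)
b2 lid (array([ 390.8, -276.4]), array([115.4,  40.8]), 7.7, 319)
b2 handle (array([ 391. , -277.4]), array([49.5, 17.4]), 8.3, 90)
rim (array([540.4, -52.8]), array([158. , 301.3]), 88.6, 880)
[(0.45, array(
[... 380 characters left out ...]
 79.7, 271)
['scene1.npz']
b1 lid (array([ 399.5, -206.5]), array([ 40.2, 118.3]), 83.3, 172)
b1 handle (array([ 398.6, -207.5]), array([14.3, 55.4]), 82.9, 51)
b2 lid (array([ 395.6, -274.2]), array([119.6,  39.9]), 6.3, 151)
b2 handle (array([ 396. , -275.1]), array([52.5, 14.5]), 9.0, 43)
rim (array([536.9, -51.3]), array([158.6, 278.2]), 88.9, 425)
[(0.45, array([-0.1286,  0.0292])), (0.5, array([-0.1297,  0.0101])), (0.55, array([-0.1304,  0.011 ])), (0.6, array([-0.129 ,  0.0105])), (0.65, array([-0.1267,  0.011 ]))]
[(-0.1, array([0.4123, 0.6743])), (-0.06, array([0.3981, 0.6709])), (-0.02, array([0.401 , 0.6736]))]
white (array([ 568.4, -384.3]), array([13.9, 42.6]), 79.0, 25)
dark 0
```

```bash
python3 -m pendant '[[-0.1,-0.335,-0.4,0,0,0],[-0.1,-0.335,-0.4,0,0,0],[-0.1,-0.335,-0.82,0,0,0],[-0.1,-0.335,-0.82,0,0,0],[-0.1,-0.335,-0.82,0,0,0],[-0.1,-0.335,-0.82,0,0,0]]' 0.45 25
python3 - <<'E'
from m import *
im,W,d=cam('wrist'); np.savez('w2.npz',im=im,W=W)
im,W,d=cam('side'); np.savez('side2.npz',im=im,W=W)
from meas import boxes
boxes(['w2.npz']);boxes(['side2.npz'])
E
```

```text
t: 5.22
position: [0.3955, -0.2109, 0.0985]
tcp_rot: [-0.185, -3.133, -0.003]
ft_force: [0.4, 0.4, 0.9]
width: 0.0518
grip_force: 0.0
b1 lid (array([ 396.3, -210.7]), array([ 38.1, 115.2]), 83.9, 3535)
b1 handle (array([ 396.1, -210.6]), array([14. , 49.9]), 83.9, 874)
b2 lid (array([ 391.1, -278.5]), array([114.9,  38.4]), 7.9, 2523)
b2 handle (array([ 390.7, -278.3]), array([49.4, 14.3]), 8.6, 877)
b1 lid (array([ 395.6, -210.3]), array([ 43.4, 114.5]), 82.7, 364)
b1 handle (array([ 396. , -208.9]), array([17.7, 49.1]), 81.8, 96)
b2 lid (array([ 390.3, -275.5]), array([115.4,  39.7]), 6.4, 303)
b2 handle (array([ 390.7, -277.1]), array([49.8, 17.3]), 11.5, 50)
```

```bash
python3 -m pendant '[[0,0,-0.15,0,0,0],[0,0,-0.207,0,0,0],[0,0,-0.207,0,0,0]]' ; python3 -m pendant '[[0,0,0,0,0,0],[0,0,0,0,0,0],[0,0,0,0,0,0],[0,0,0,0,0,0],[0,0,0,0,0,0],[0,0,0.1,0,0,0],[0,0,0.3,0,0,0],[0,0,0.3,0,0,0]]' 1
```

```text
t: 5.7
position: [0.3967, -0.2116, 0.0385]
tcp_rot: [0.184, 3.136, -0.0]
ft_force: [-0.1, -0.7, 0.2]
width: 0.0515
grip_force: 0.0
t: 6.7
position: [0.3977, -0.2126, 0.1312]
tcp_rot: [0.185, 3.13, -0.005]
ft_force: [0.3, 0.4, -3.5]
width: 0.0138
grip_force: 24.9
```

```bash
python3 -m pendant '[[0.1,0.2,0,0,0,0.14],[0.3,0.4,0,0,0,0.14],[0.477,0.397,0,0,0,0.14],[0.477,0.397,0,0,0,0.14],[0.477,0.397,0,0,0,0.14],[0.477,0.397,-0.15,0,0,0.14],[0.477,0.397,-0.23,0,0,0.14],[0.477,0.397,-0.25,0,0,0.14],[0.477,0.397,-0.25,0,0,0.14]]'; python3 -m pendant '[[0,0,0,0,0,0],[0,0,0,0,0,0],[0,0,0,0,0,0],[0,0,0.1,0,0,0],[0,0,0.3,0,0,0],[-0.5,-0.62,0.3,0,0,0.16],[-0.5,-0.62,0.3,0,0,0.16],[-0.5,-0.62,0.3,0,0,0.16],[-0.5,-0.62,0.3,0,0,0.16],[-0.5,-0.62,0.3,0,0,0.16]]' 0.5
cat > look.py <<'E'
from m import *
from meas import boxes
im,W,d=cam('wrist'); np.savez('w2.npz',im=im,W=W)
im,W,d=cam('side'); np.savez('side2.npz',im=im,W=W)
for F in (['w2.npz'],['side2.npz']):
    print(F); boxes(F)
    for l,y in (('R',(-.125,-.061)),('L',(-.061,.003))):
        for z,k in (((.039,.048),'lid'),((.06,.07),'hdl')):
            P,c=pts(F,(.41,.67),y,z); print('tray',l,k,rect(P) if len(P)>5 else 0)
E
python3 look.py
```

```text
t: 7.82
position: [0.539, -0.093, 0.0533]
tcp_rot: [0.014, 3.141, -0.0]
ft_force: [-0.2, 0.8, -1.9]
width: 0.0136
grip_force: 25.0
t: 9.07
position: [0.3877, -0.2806, 0.1432]
tcp_rot: [-0.178, 3.136, -0.001]
ft_force: [0.2, 0.6, 1.0]
width: 0.0468
grip_force: 0.0
['w2.npz']
b1 lid 0
b1 handle 0
b2 lid (array([ 391. , -278.8]), array([114.7,  38.1]), 8.0, 2536)
b2 handle (array([ 390.5, -278.8]), array([49.2, 14. ]), 8.0, 618)
tray R lid 0
tray R hdl 0
tray L lid 0
tray L hdl 0
['side2.npz']
b1 lid 0
b1 handle 0
b2 lid (array([ 390.7, -275.2]), array([115.2,  41.7]), 6.8, 323)
b2 handle (array([ 391.2, -277.7]), array([50.1, 16.6]), 6.7, 94)
tray R lid (array([539.4, -92.3]), array([ 41.2, 114.6]), 88.9, 424)
tray R hdl (array([539.2, -91.4]), array([15.9, 49.4]), 88.0, 108)
tray L lid 0
tray L hdl 0
```

```bash
python3 -m pendant '[[0.01,0.005,-0.15,0,0,0.03],[0.01,0.005,-0.3,0,0,0.03],[0.01,0.005,-0.352,0,0,0.03],[0.01,0.005,-0.352,0,0,0.03]]' ; python3 -m pendant '[[0,0,0,0,0,0],[0,0,0,0,0,0],[0,0,0,0,0,0],[0,0,0,0,0,0],[0,0,0,0,0,0],[0,0,0.1,0,0,0],[0,0,0.3,0,0,0],[0,0,0.3,0,0,0]]' 1
```

```text
t: 9.68
position: [0.3927, -0.2765, 0.0372]
tcp_rot: [0.223, -3.133, -0.001]
ft_force: [0.1, -0.3, 1.3]
width: 0.047
grip_force: 0.0
t: 10.68
position: [0.3937, -0.2781, 0.1307]
tcp_rot: [-0.221, 3.129, -0.007]
ft_force: [0.6, 0.3, -3.2]
width: 0.0137
grip_force: 24.9
```

```bash
python3 -m pendant '[[0.1,0.2,0,0,0,-0.178],[0.2,0.4,0.03,0,0,-0.178],[0.3,0.6,0.03,0,0,-0.178],[0.497,0.828,0.03,0,0,-0.178],[0.497,0.828,0.03,0,0,-0.178],[0.497,0.828,0,0,0,-0.178],[0.497,0.828,-0.15,0,0,-0.178],[0.497,0.828,-0.23,0,0,-0.178],[0.497,0.828,-0.25,0,0,-0.178],[0.497,0.828,-0.25,0,0,-0.178]]'; python3 -m pendant '[[0,0,0,0,0,0],[0,0,0,0,0,0],[0,0,0,0,0,0],[0,0,0.1,0,0,0],[0,0,0.3,0,0,0],[-0.3,-0.3,0.7,0,0,0],[-0.5,-0.5,0.9,0,0,0],[-0.5,-0.5,0.9,0,0,0],[-0.5,-0.5,0.9,0,0,0],[-0.5,-0.5,0.9,0,0,0],[-0.5,-0.5,0.9,0,0,0]]' 0.5
python3 look.py
python3 - <<'E'
from h import *
im,W,d=cam('scene'); np.savez('scene2.npz',im=im,W=W)
from ortho import ortho
ortho(['scene2.npz','side2.npz','w2.npz'],'pics/o2.png')
E
```

```text
t: 11.92
position: [0.5412, -0.0291, 0.0521]
tcp_rot: [0.001, -3.141, -0.0]
ft_force: [-0.5, -0.7, -1.3]
width: 0.0139
grip_force: 25.0
t: 13.3
position: [0.3911, -0.1794, 0.3235]
tcp_rot: [0.001, 3.139, -0.002]
ft_force: [-0.1, -0.7, 0.1]
width: 0.0469
grip_force: 0.0
['w2.npz']
b1 lid 0
b1 handle 0
b2 lid 0
b2 handle 0
tray R lid (array([538.2, -94.3]), array([ 38.1, 113.7]), 89.1, 256)
tray R hdl 0
tray L lid (array([539.1, -30.2]), array([114.5,  38.3]), 0.4, 795)
tray L hdl (array([538.6, -30.3]), array([49.4, 14.1]), 0.1, 223)
['side2.npz']
b1 lid 0
b1 handle 0
b2 lid 0
b2 handle 0
tray R lid (array([539.3, -91.9]), array([ 40.2, 114.6]), 89.7, 421)
tray R hdl (array([539.4, -91.5]), array([49.3, 16.2]), 0.8, 109)
tray L lid (array([540.2, -28.2]), array([114.2,  41.2]), 0.7, 488)
tray L hdl (array([540. , -28.5]), array([16.3, 49.7]), 89.5, 126)
```

View pics/o2.png

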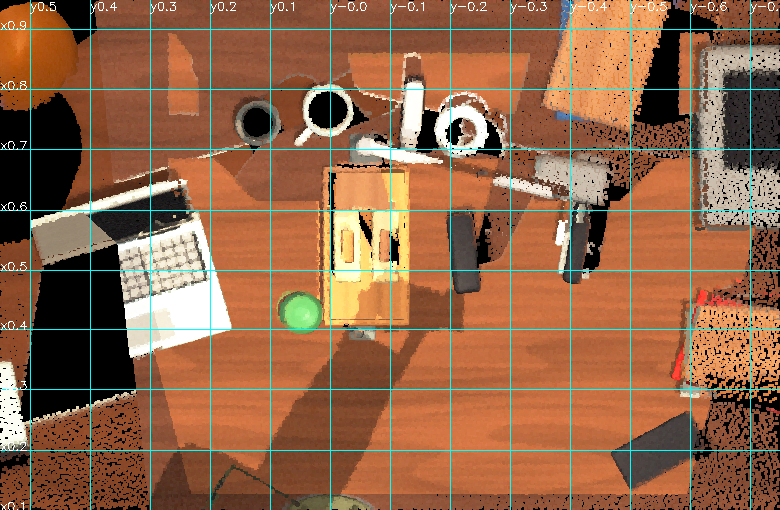

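```bash
python3 -m pendant '[[-0.1,1,0.2,0,0,0],[-0.1,1,0.2,0,0,0],[-0.1,1,0.2,0,0,0],[-0.1,1,0.2,0,0,0],[-0.1,1,0.2,0,0,0],[-0.1,1,0.2,0,0,0],[-0.1,1,0.2,0,0,0]]' 1
python3 - <<'E'
from h import *
im,W,d=cam('wrist'); np.savez('w3.npz',im=im,W=W)
from ortho import ortho
ortho(['scene2.npz','side2.npz','w2.npz','w3.npz'],'pics/o3.png',.1,.95,-.5,.75)
E
```

```text
t: 14.32
position: [0.3614, 0.1217, 0.3813]
tcp_rot: [0.005, -3.14, 0.001]
ft_force: [-0.2, -0.1, 0.0]
width: 0.0005
grip_force: 0.0
```

View pics/o3.png

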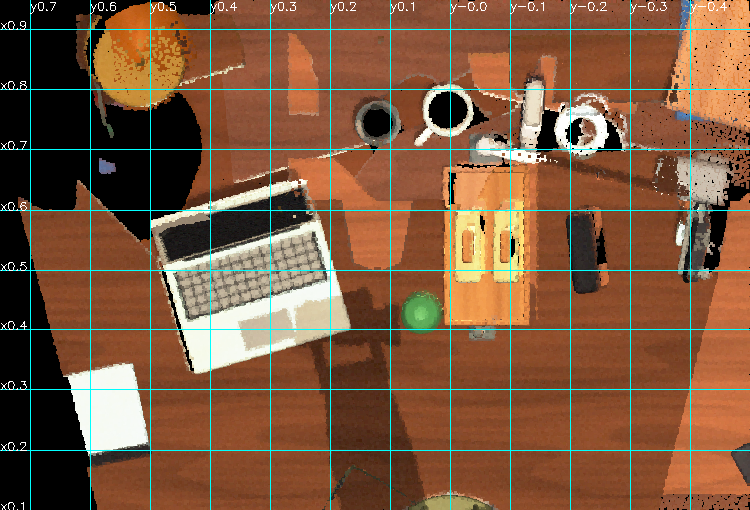

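```bash
python3 -m pendant '[[0.2,-0.2,0,0,0,-0.31],[0.4,-0.5,-0.2,0,0,-0.31],[0.6,-0.8,-0.4,0,0,-0.31],[0.63,-0.84,-0.44,0,0,-0.31],[0.63,-0.84,-0.44,0,0,-0.31],[0.63,-0.84,-0.44,0,0,-0.31],[0.63,-0.84,-0.44,0,0,-0.31],[0.63,-0.84,-0.44,0,0,-0.31]]' 1 && python3 -m pendant '[[0.25,-0.2,-0.1,0,0,0],[0.5,-0.45,-0.1,0,0,0],[0.5,-0.45,-0.1,0,0,0],[0.5,-0.45,-0.1,0,0,0],[0.5,-0.45,-0.3,0,0,0],[0.5,-0.45,-0.51,0,0,0],[0.5,-0.45,-0.51,0,0,0],[0.5,-0.45,-0.51,0,0,0]]'
python3 - <<'E'
from m import *
print(r.sense()['joint_positions'].round(2))
for n in ('side','scene'):
    im,W,d=cam(n); np.savez('k.npz',im=im,W=W)
    P,c=pts(['k.npz'],(.62,.685),(-.275,-.22),(.094,.116)); k=c.max(1)<90; print(P[k].min(0),P[k].max(0),P[k].mean(0),k.sum())
E
```

```text
t: 15.38
position: [0.5499, -0.1311, 0.2505]
tcp_rot: [0.381, 3.118, 0.0]
ft_force: [-0.4, 0.3, 0.7]
width: 0.0005
grip_force: 0.0
t: 16.38
position: [0.7016, -0.2658, 0.1014]
tcp_rot: [0.378, 3.114, -0.002]
ft_force: [-0.8, 0.2, 0.5]
width: 0.0004
grip_force: 0.0
[-0.41  0.85  0.93 -0.    1.36 -1.74]
[ 0.64949204 -0.2561671   0.0947525 ] [ 0.66317831 -0.24374093  0.1143529 ] [ 0.65691154 -0.24821867  0.10536764] 40
[ 0.65782797 -0.25547727  0.09633749] [ 0.66971887 -0.24229941  0.11214151] [ 0.66424305 -0.24839001  0.10543103] 26
```

```bash
python3 -m pendant '[[-0.045,0.012,0,0,0,0],[-0.09,0.023,0,0,0,0],[-0.15,0.036,0,0,0,-0.11],[-0.204,0.052,0,0,0,-0.224],[-0.26,0.075,0,0,0,-0.34],[-0.314,0.101,0,0,0,-0.453],[-0.364,0.134,0,0,0,-0.57],[-0.412,0.17,0,0,0,-0.682],[-0.456,0.211,0,0,0,-0.8],[-0.497,0.255,0,0,0,-0.912],[-0.497,0.255,0,0,0,-0.912]]'
```

```text
t: 17.85
position: [0.552, -0.1891, 0.0997]
tcp_rot: [1.445, 2.786, 0.0]
ft_force: [0.5, -1.0, 0.5]
width: 0.0002
grip_force: 0.0
```

```bash
python3 -m pendant '[[-0.036,0.049,0,0,0,-0.115],[-0.069,0.099,0,0,0,-0.229],[-0.096,0.153,0,0,0,-0.344],[-0.119,0.208,0,0,0,-0.458],[-0.134,0.257,0,0,0,-0.555],[-0.144,0.305,0,0,0,-0.649],[-0.151,0.346,0,0,0,-0.726],[-0.151,0.346,0,0,0,-0.726]]'
cat > kp.py <<'E'
from m import *
print(r.sense()['ft_force'])
for n in ('side','scene'):
    im,W,d=cam(n); np.savez('k.npz',im=im,W=W); cv2.imwrite(f'pics/k_{n}.png',im)
    P,c=pts(['k.npz'],(.36,.69),(-.16,-.02),(.082,.0915)); k=(c.min(1)>90)&(np.ptp(c.astype(int),axis=1)<40); P=P[k]
    v=cv2.fitLine(P[:,:2].astype(np.float32),cv2.DIST_HUBER,0,.01,.01).ravel(); print(n,k.sum(),'ang',np.arctan2(v[1],v[0]),v[2:],P.min(0),P.max(0))
E
python3 kp.py
```

```text
t: 18.85
position: [0.507, -0.0854, 0.0983]
tcp_rot: [2.17, 2.27, 0.002]
ft_force: [-0.6, 0.1, 0.6]
width: 0.0003
grip_force: 0.0
[-0.5946352   0.1261151   0.62233137]
side 788 ang 0.016812349 [ 0.5520226  -0.05886091] [ 0.38450787 -0.07435694  0.08201226] [ 0.68917899 -0.05039525  0.0914673 ]
scene 214 ang 0.048332296 [ 0.53764707 -0.05950043] [ 0.39571417 -0.07296688  0.08215748] [ 0.68913397 -0.05056965  0.09142814]
```

```bash
python3 -m pendant '[[0,0.01,0,0,0,0],[0,0.02,0,0,0,0],[0,0.02,0,0,0,0]]'; python3 -m pendant '[[0,0.005,0,0,0,0],[0,0.01,0,0,0,0],[0,0.01,0,0,0,0]]'; python3 kp.py
```

```text
t: 19.32
position: [0.5061, -0.0793, 0.0972]
tcp_rot: [2.173, 2.268, 0.0]
ft_force: [-0.8, -0.4, -0.7]
width: 0.0001
grip_force: 0.2
t: 19.7
position: [0.5061, -0.0784, 0.0973]
tcp_rot: [2.172, 2.266, -0.003]
ft_force: [0.2, -16.8, -1.1]
width: 0.0002
grip_force: 8.4
[  0.15838547 -16.78364995  -1.07545322]
side 780 ang -0.0010208719 [ 0.5748313  -0.05492559] [ 0.38464376 -0.06844415  0.0820123 ] [ 0.68896912 -0.04335613  0.09148268]
scene 218 ang 0.018668387 [ 0.5496297  -0.05362102] [ 0.3907377  -0.06650462  0.0825609 ] [ 0.68995226 -0.04942087  0.09126659]
```

```bash
python3 -m pendant '[[0,-0.04,0,0,0,0],[0,-0.08,0,0,0,0],[0,-0.08,0.2,0,0,0],[0,-0.08,0.4,0,0,0],[0.1,-0.55,0.4,0,0,0.86],[0.1,-0.55,0.4,0,0,0.86],[0.1,-0.55,0.4,0,0,0.86],[0.1,-0.55,0.4,0,0,0.86],[0.1,-0.55,0.4,0,0,0.86]]' 0 30; python3 -m pendant '[[0.07,-0.5,0,0,0,0.858],[0.07,-0.5,0,0,0,0.858],[0.07,-0.5,0,0,0,0.858],[0.07,-0.5,0,0,0,0.858],[0.07,-0.5,0,0,0,0.858],[0.07,-0.5,0,0,0,0.858]]'; python3 kp.py
python3 - <<'E'
from m import *
print(r.sense()['position'],r.sense()['tcp_rot'])
im,W,d=cam('wrist'); np.savez('w5.npz',im=im,W=W); cv2.imwrite('pics/w5.png',im)
F=['w5.npz']
P,c=pts(F,(.45,.64),(-.46,-.34),(.045,.066))
for nm,k in (('white',c.min(1)>130),('dark',c.max(1)<80)): print(nm,rect(P[k]) if k.sum()>5 else 0, P[k].max(0))
P,c=pts(F,(.55,.75),(-.5,-.3),(.066,.076)); print('head',rect(P) if len(P)>5 else 0)
E
```

```text
t: 20.92
position: [0.5358, -0.2418, 0.2169]
tcp_rot: [-1.302, -2.859, -0.0]
ft_force: [0.7, -0.3, -0.7]
width: 0.0874
grip_force: 0.0
t: 21.68
position: [0.5572, -0.3909, 0.2174]
tcp_rot: [0.286, 3.128, 0.0]
ft_force: [0.7, 0.2, 0.4]
width: 0.0938
grip_force: 0.0
[0.72663401 0.19555042 0.44170029]
side 802 ang -0.0008006116 [ 0.5304061 -0.055189 ] [ 0.38433405 -0.06889195  0.08200788] [ 0.6895659  -0.04009168  0.09149316]
scene 90 ang -0.00456188 [ 0.54414976 -0.05292097] [ 0.38868085 -0.06255506  0.08268449] [ 0.68755453 -0.04563403  0.09141676]
[ 0.55714026 -0.39095963  0.21748948] [ 2.84113421e-01  3.12845682e+00 -2.65537126e-04]
white (array([ 573.6, -405.7]), array([169.7,  71.7]), 21.7, 459) [ 0.63947278 -0.34179089  0.06575896]
dark (array([ 548.4, -414.9]), array([ 26.2, 133.8]), 79.7, 1315) [ 0.61597622 -0.39082979  0.06503138]
head (array([ 647.9, -405.5]), array([122.1,  60.4]), 79.7, 3597)
```

View pics/w5.png

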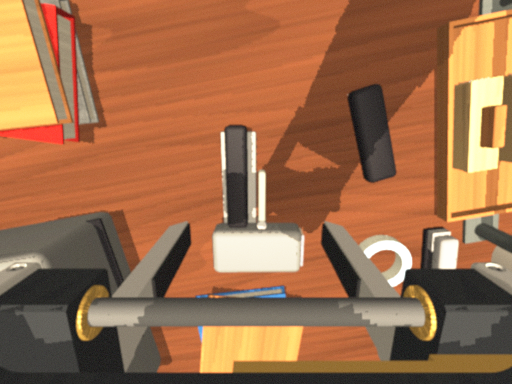

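View pics/k_side.png

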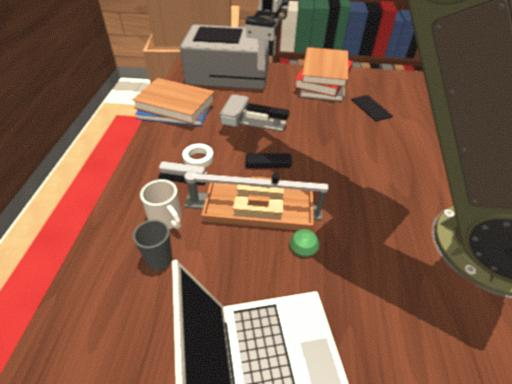

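```bash
python3 -m pendant '[[0.01,-0.069,-0.15,0,0,0],[0.01,-0.069,-0.3,0,0,0],[0.01,-0.069,-0.45,0,0,0],[0.01,-0.069,-0.55,0,0,0],[0.01,-0.069,-0.61,0,0,0],[0.01,-0.069,-0.61,0,0,0]]' && python3 -m pendant '[[0,0,0,0,0,0],[0,0,0,0,0,0],[0,0,0,0,0,0],[0,0,0,0,0,0],[0,0,0,0,0,0],[0,0,0,0,0,0],[0,0,0,0,0,0],[0,0,0,0,0,0],[0,0,0,0,0,0],[0,0,0,0,0,0]]' 1 30
```

```text
t: 22.58
position: [0.5598, -0.4118, 0.0336]
tcp_rot: [-0.282, -3.128, -0.001]
ft_force: [0.5, -0.1, 0.7]
width: 0.0943
grip_force: 0.0
t: 23.82
position: [0.5603, -0.4126, 0.0345]
tcp_rot: [0.281, 3.128, -0.002]
ft_force: [3.5, -4.5, 0.6]
width: 0.0367
grip_force: 28.7
```

```bash
python3 -m pendant '[[0,0,0,0,0,0],[0,0,0,0,0,0],[0,0,0,0,0,0]]'; python3 -m pendant '[[0,0,0,0,0,0],[0,0,0,0,0,0],[0,0,0,0,0,0],[0,0,0,0,0,0],[0,0,0,0,0,0],[0,0,0.2,0,0,0],[0,0,0.4,0,0,0],[0,0,0.6,0,0,0],[-0.2,0.2,0.7,0,0,0],[-0.2,0.2,0.7,0,0,0]]' 0
rm s1.npz; sed -i 's/s2.png/s3.png/' scr.py; python3 scr.py; python3 kp.py; python3 look.py | grep tray
python3 - <<'E'
from m import *
P,c=pts(['w2.npz'],(.53,.6),(-.4,-.37),(.052,.066)); k=c.min(1)>130; print('trig',rect(P[k]) if k.sum()>5 else 0)
E
```

```text
t: 24.2
position: [0.5603, -0.4126, 0.0345]
tcp_rot: [0.281, 3.128, -0.002]
ft_force: [2.9, -5.3, 0.8]
width: 0.0367
grip_force: 28.7
t: 25.45
position: [0.4989, -0.3511, 0.2459]
tcp_rot: [0.281, 3.127, -0.002]
ft_force: [0.9, -0.3, 0.1]
width: 0.0941
grip_force: 0.0
[ 0.90442993  0.26469925 -0.33457556] angle 1.9119511204614863 5269 [0.52593675 0.22633679 0.03502183] [0.65248131 0.49764808 0.18996118]
[-2.14911603  1.95907855  0.57687344]
side 784 ang -0.0068201567 [ 0.50872743 -0.05415633] [ 0.38448787 -0.06887747  0.0820723 ] [ 0.68986599 -0.0394457   0.09149095]
scene 86 ang 0.0019737217 [ 0.50116473 -0.05173532] [ 0.39096818 -0.06312404  0.08299526] [ 0.68990762 -0.04544313  0.09143503]
tray R lid (array([539.4, -93.8]), array([ 39.5, 115.2]), 89.6, 1658)
tray R hdl (array([539.2, -94. ]), array([50. , 15.2]), 0.4, 459)
tray L lid (array([539.9, -30.6]), array([115. ,  39.5]), 0.1, 729)
tray L hdl (array([544.1, -28.5]), array([11.9, 40.8]), 90.0, 213)
tray R lid (array([539.5, -79.8]), array([112.6,  17.5]), 0.2, 240)
tray R hdl (array([538.9, -94.7]), array([47.1,  7.6]), 1.4, 37)
tray L lid (array([539.9, -27.7]), array([ 39.8, 114.3]), 89.7, 492)
tray L hdl (array([539.7, -28. ]), array([15.4, 49.9]), 87.6, 126)
trig (array([ 571.8, -386.9]), array([ 7.6, 57.6]), 78.9, 223)
```

```bash
python3 -c "
from station import r
print(r.finish_job())"
```

```text
the job is handed in; nothing more can be done
None
```

The job is handed in, though no verdict came back: the screen is at 1.91 rad, and the only two slide boxes I found lie flat in the tray, handles up. I laid them lengthwise rather than across it. The keeper bar is home against its stop pin, the trigger was squeezed fully, held and let go, and nothing else on the desk was disturbed as far as I could see.

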